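# Return the loose transformers to their stock trays

## Task

Four transformers lie loose on the bench mat: put each of them back into the empty compartment of the stock tray that already holds its twin (same size, same tape colour), setting it down gently so that it stands upright on the tray's floor. The transformer with white tape has no tray: leave it and the black capacitor where they stand.

Things in the scene. Friction and masses are not known exactly. Their poses are not given: they have to be found in the camera images.
- transformer_yellow: loose transformer, large, bright yellow tape round coil and core. 57 mm long (x), 46 across the coil (y), 48 high (z, up), about 340 g. Origin: centre of its underside, on the mat. Flat upright end faces at x = -28.5 and +28.5 mm, 22 mm wide, full height: grip across them from above. At the start its length runs left-right, within 0.42 rad of world y.
- transformer_blue: loose transformer, medium, blue tape round coil and core. 48 mm long (x), 40 across the coil (y), 40 high (z, up), about 210 g. Origin: centre of its underside, on the mat. Flat upright end faces at x = -24 and +24 mm, 18 mm wide, full height: grip across them from above. At the start its length runs left-right, within 0.42 rad of world y.
- transformer_red: loose transformer, medium, red tape round coil and core. 48 mm long (x), 40 across the coil (y), 40 high (z, up), about 210 g. Origin: centre of its underside, on the mat. Flat upright end faces at x = -24 and +24 mm, 18 mm wide, full height: grip across them from above. At the start its length runs left-right, within 0.42 rad of world y.
- transformer_green: loose transformer, small, green tape round coil and core. 38 mm long (x), 32 across the coil (y), 32 high (z, up), about 110 g. Origin: centre of its underside, on the mat. Flat upright end faces at x = -19 and +19 mm, 14 mm wide, full height: grip across them from above. At the start its length runs left-right, within 0.42 rad of world y.
- tray_yellow: fixed shallow black tray, two compartments; the far one (+x) holds the fixed twin (large, bright yellow tape, 48 mm high, centre at x = +69 mm, length along y), the near one is empty. Origin: tray's underside, below the centre of the EMPTY compartment, which is 66 mm (x) by 78 mm (y) inside, floor 4 mm above the origin. Walls 3 mm thick, 16 mm high from the origin.
- tray_blue: fixed shallow black tray, two compartments; the far one (+x) holds the fixed twin (medium, blue tape, 40 mm high, centre at x = +69 mm, length along y), the near one is empty. Origin: tray's underside, below the centre of the EMPTY compartment, which is 66 mm (x) by 78 mm (y) inside, floor 4 mm above the origin. Walls 3 mm thick, 16 mm high from the origin.
- tray_red: fixed shallow black tray, two compartments; the far one (+x) holds the fixed twin (medium, red tape, 40 mm high, centre at x = +69 mm, length along y), the near one is empty. Origin: tray's underside, below the centre of the EMPTY compartment, which is 66 mm (x) by 78 mm (y) inside, floor 4 mm above the origin. Walls 3 mm thick, 16 mm high from the origin.
- tray_green: fixed shallow black tray, two compartments; the far one (+x) holds the fixed twin (small, green tape, 32 mm high, centre at x = +69 mm, length along y), the near one is empty. Origin: tray's underside, below the centre of the EMPTY compartment, which is 66 mm (x) by 78 mm (y) inside, floor 4 mm above the origin. Walls 3 mm thick, 16 mm high from the origin.
- transformer_white: loose transformer, medium, WHITE tape, 48 x 40 x 40 mm, built like the others; origin at the centre of its underside. No tray holds its twin; it stays where it is.
- capacitor: black upright cylinder, 35 mm across, 45 mm high, aluminium top; origin at the centre of its underside; stays where it is. Also among the transformers: a heatsink (38 mm high), an orange relay, a copper choke (under 30 mm). These nine stand in two staggered rows, centres 90 mm or more apart. Nothing there or in the trays is higher than 56 mm above the bench.
Not all that is in view belongs to the job. There is more than one size of the transformer_yellow; the job needs the larger.

How it is judged:
By the outcome, as a careful person would: the job done as asked, in the order asked, and still so for the second after the job is handed in, with the robot touching nothing.
It also fails if it takes over 104 s, if anything falls off the work surface, if the arm or the gripper's body presses on something with over 40 N, if the wrist force passes 120 N, or if a joint passes its speed limit or range.

## Robot

A 6-joint arm with a two-finger parallel gripper is mounted at the origin on the work surface. World frame = base frame: x ahead of the robot, y to its left, z up, the work surface at z = 0. Lengths are in m, angles in rad, forces in N, time in s.
With the tool pointing down it reaches from about 0.425 to 0.95 m from the base axis. Payload 3.5 kg.
Tool frame: the origin (TCP) lies midway between the tips of the shut fingers; the grasp point (between the pads) lies 19 mm behind it; z points along the fingers, y is the line along which they close (so a half turn about z gives the same grasp; the last joint's range is limited). The gripper opens to 85 mm and grips with 20 to 120 N. Pads are 22 mm wide; open, the fingers measure 114 mm over their backs; the gripper's body (76 mm by 85 mm) begins 54 mm behind the grasp point. The pads swing forward as they close: fully open they stand 13 mm farther back than shut.
Start: joints at [-1.33, 0.286, 1.577, -0, 1.279, -0.15], TCP at [0.257, -0.624, 0.231] pointing down, gripper open.
Joint ranges: [-2.77, 2.77], [-0.9, 2.22], [0.21, 2.48], [-1.53, 4.67], [0.24, 2.81], [-2.84, 2.84]. Speed limits (rad/s): [2.79, 2.79, 3.14, 3.14, 3.14, 3.14].

## Interface

Orientations are given as a unit quaternion [x, y, z, w].
In Python, from plant import get_state, read_camera, ctrl gives the robot as it stands.
- The arm moves only by the shell command python3 -m crank 'ROWS' [FORCE]. ROWS is JSON, a list of rows, each a list of 3 entries, a list of its own where there are three numbers: the shift along the tool's x, y, z in mm, then the turn about the tool's z in degrees, then the closure in counts, from 0 (fully open) to 255 (shut). In form: [[[tx, ty, tz], yaw, claw], ...]. A call has 1 to 10 rows; each row is the pose to reach, as a shift and turn from the pose commanded when the call began, along the tool's axes at that moment; what a row does not reach only later rows make up. A row lasts 1/10 s, in which the tool goes at most 50 mm and 8.59 degrees, less where a joint would pass 70% of its speed; a pose out of reach is approached as far as the arm can. A call with a gripper value outside its range is refused whole. The fingers move at their own pace and stop on an object; FORCE is the grip in N (left out, the last holds). Time passes only in rows, so rows that repeat a pose let the fingers close. It gives the time, the measured TCP pose, the force, the opening and the grip force at its end, in the units of the state.
- get_state(): the state, without advancing time (a new reading comes with each control period).
- read_camera(name): name is "scene" or "top"; returns a dict with "frame" (480x640x3 uint8, blue, green, red), "range_z" (480x640 float32, m along the optical axis (not along the pixel's ray), 0 where there is no reading), "vfov" (degrees; the focal length in pixels is half the picture's height over the tangent of half this angle, whatever the lens; pixels are square), "cx", "cy" (the principal point, pixels), "k1" (the pictures are not rectified: a ray, as slopes to the right and down, at radius r is drawn at 1 + k1 r^2 times it, then the intrinsics apply), "origin" and "orientation" of the camera in the world. Camera axes: x right, y down, z forward; pixel columns grow to the right and rows downward; lengths in m; the calibration is good to about 2 mm. A picture is of the moment at which its call begins.
- ctrl.sign_off(): hands the job in; it is judged then, once.
The state is a dict: "time": time; "qpos": joint angles; "dq": joint speeds; "joint_efforts": joint torques, N m; "eef_pos": TCP position; "tcp_rot": TCP orientation; "contact_force": force on the tool from outside, world axes, zero at the start; "wrist_torque": the same for the moment, N m; "opening": opening from 0.0 (shut) to 1.0 (fully open); "finger_force": force on a finger pad.
Only numpy, scipy, OpenCV 4.12 (cv2) and the standard library are available. Lean on these libraries where they do the work, as an engineer would, in place of code of your own. Each camera call takes 0.05 s, during which the arm holds its last target. There are 200 camera calls.

## Working session

There is one attempt and no reset: what is moved stays moved. The work goes in short steps, Python scripts to look and compute and a shell command to move; the robot and the scene stay as the last step left them, time stands still between calls to the robot, and variables do not carry over. Pictures are saved under pics/ and viewed, at most 14 in all, crops included, and the job is handed in when it is done.

```bash
mkdir -p pics; ls
python3 - <<'E'
from plant import get_state, read_camera
import cv2
s=get_state();print(s)
for n in("scene","top"):
    c=read_camera(n);cv2.imwrite(f"pics/{n}0.png",c["frame"]);print({k:v for k,v in c.items() if k not in("frame","range_z")})
E
```

```text
pics
{'time': 0.0, 'qpos': array([-1.32998457e+00,  2.87182072e-01,  1.57818046e+00, -3.62211891e-07,
        1.27855458e+00, -1.49985574e-01]), 'dq': array([-0.00158683,  0.00111381, -0.00227138, -0.00063416,  0.00132861,
        0.00063096]), 'joint_efforts': array([ 2.17849898e-03, -4.05979514e+01, -2.92625248e+01, -9.05937213e-05,
        5.81651213e-03, -1.86434654e-06]), 'eef_pos': array([ 0.25700502, -0.623458  ,  0.22993434]), 'tcp_rot': array([ 9.80969671e-01,  1.94157550e-01, -5.29354443e-05, -1.16102253e-03]), 'contact_force': array([ 0.50783016, -0.57389749, -0.07224911]), 'wrist_torque': array([-0.02597094,  0.00113194,  0.0150733 ]), 'finger_force': 0.0, 'opening': 1.0018448247744043}
{'vfov': 47.74442902361806, 'cx': 319.5679923334209, 'cy': 241.21580490872475, 'k1': 0.0503952352386569, 'origin': array([1.23521386, 0.13836521, 0.74975139]), 'orientation': array([ 0.5703644 ,  0.72574873, -0.30106397, -0.23944459])}
{'vfov': 44.51946654302559, 'cx': 310.7518622637474, 'cy': 228.24326938877655, 'k1': -0.010049105107650226, 'origin': array([ 0.42409876, -0.03054954,  1.05009655]), 'orientation': array([-0.70448532,  0.70790849, -0.0376805 ,  0.0338553 ])}
```

View pics/top0.png

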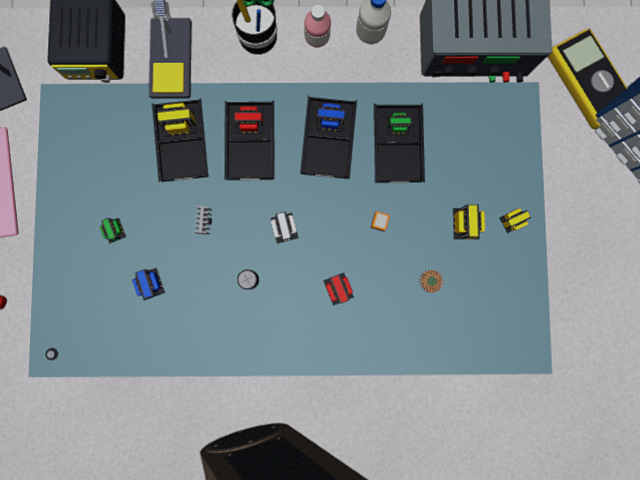

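View pics/scene0.png

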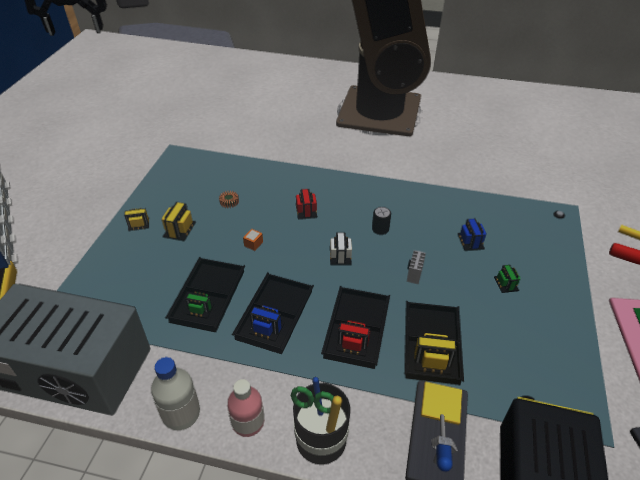

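The top view shows the trays (yellow, red, blue, green at x≈180, 249, 329, 400 px). The loose parts are yellow (468,222), blue (148,284), red (339,290) and green (112,230). The small yellow decoy is at (515,220), right next to the large one. The scene view agrees.

```bash
cat > h.py <<'E'
import numpy as np, cv2
from scipy.spatial.transform import Rotation as R
from plant import get_state, read_camera
def grab(n):
    c=read_camera(n); f=240/np.tan(np.radians(c["vfov"]/2))
    v,u=np.mgrid[:480,:640].astype(float)
    K=np.array([[f,0,c["cx"]],[0,f,c["cy"]],[0,0,1.]])
    p=cv2.undistortPoints(np.stack([u,v],-1).reshape(-1,1,2),K,np.array([c["k1"],0,0,0])).reshape(480,640,2)
    c["ray"]=np.dstack([p,np.ones((480,640))])@R.from_quat(c["orientation"]).as_matrix().T
    c["pts"]=c["origin"]+c["ray"]*c["range_z"][...,None].astype(float)
    return c
def on_plane(c,uv,z):
    r=c["ray"][uv[:,1].astype(int),uv[:,0].astype(int)]
    return c["origin"]+r*((z-c["origin"][2])/r[:,2])[:,None]
def rect(xy):
    "centre, long side, short side, angle (deg) of the long side from world +y"
    r=cv2.boxPoints(cv2.minAreaRect((xy*1000).astype(np.float32))); e1,e2=r[1]-r[0],r[2]-r[1]
    a,b=(e1,e2) if np.linalg.norm(e1)>np.linalg.norm(e2) else (e2,e1)
    t=np.degrees(np.arctan2(-a[0],a[1])); t=(t+90)%180-90
    return r.mean(0).round(1),round(float(np.linalg.norm(a)),1),round(float(np.linalg.norm(b)),1),round(float(t),1)
def to(x,y,z,ang):
    "mm; ang = closing line's angle from world +y (deg): gives tool shift mm and yaw"
    s=get_state(); M=R.from_quat(s["tcp_rot"]).as_matrix(); d=np.array([x,y,z])-s["eef_pos"]*1000
    cur=np.degrees(np.arctan2(-M[0,1],M[1,1])); w=(ang-cur+90)%180-90
    print("shift",(M.T@d).round(1),"yaw(tool)",round(-w,1),"q6",s["qpos"][5].round(2))
E
python3 - <<'E'
from h import *
c=grab("top"); s=grab("scene"); P=c["pts"]; Z=P[...,2]
print("mat z",np.median(Z[320:340,200:300]).round(4),"scene mat",np.median(s["pts"][180:190,330:350,2]).round(4), "std",Z[320:340,200:300].std())
for n,(u,v),h in [("yellow",(468,222),48),("blue",(148,284),40),("red",(339,290),40),("green",(112,230),32),("white",(284,227),40),("cap",(248,280),45),("smallY",(515,220),35),("heatsink",(203,220),38),("relay",(380,220),20),("choke",(431,282),20)]:
    k=24; sl=np.s_[v-k:v+k,u-k:u+k]; A=P[sl].reshape(-1,3); m=A[:,2]>.012
    r0=rect(A[m][:,:2]); ctr=r0[0]/1000
    B=s["pts"].reshape(-1,3); m2=(B[:,2]>.012)&(np.hypot(*(B[:,:2]-ctr).T)<.042)
    q=A[m][:,2]
    print(n,"top",r0,"h",np.percentile(q,[50,97]).round(3),"| scene",rect(B[m2][:,:2]) if m2.any() else None,B[m2][:,2].max().round(3) )
print("trays")
fr=c["frame"].max(2)
for n,(u,v) in dict(yellow=(180,140),red=(249,140),blue=(329,137),green=(400,143)).items():
    m=np.zeros((480,640),np.uint8); m[95:190,u-35:u+35]=(fr[95:190,u-35:u+35]<60)
    m=cv2.morphologyEx(m,cv2.MORPH_CLOSE,np.ones((3,3)))
    L=max(cv2.findContours(m,cv2.RETR_EXTERNAL,cv2.CHAIN_APPROX_NONE)[0],key=cv2.contourArea)[:,0]
    ctr,a,b,t=rect(on_plane(c,L,.016)[:,:2]); t=t-90 if t>0 else t+90   # t: y-axis angle
    X=np.array([np.cos(np.radians(t)),np.sin(np.radians(t))])
    print(n,ctr,a,b,"yawang",round(t,1),"empty ctr",(ctr-34.5*X).round(1))
E
```

```text
mat z 0.0022 scene mat 0.0019 std 0.06191794400931557Traceback (most recent call last):
  File "<stdin>", line 9, in <module>
    return umr_maximum(a, axis, None, out, keepdims, initial, where)
ValueError: zero-size array to reduction operation maximum which has no identity
```

Run:
```python
import cv2,numpy as np
f=cv2.imread("pics/top0.png")
cv2.imwrite("pics/crops.png",np.hstack([cv2.resize(f[v-28:v+28,u-28:u+28],(200,200),interpolation=cv2.INTER_CUBIC) for u,v in[(480,222),(148,284),(339,290),(112,230)]]))
```

```text
(no output)
```

View pics/crops.png

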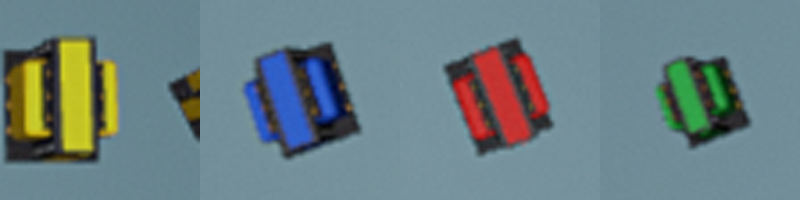

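The crops show a central taped band with coil lobes on either side. I'll settle which axis is the length from depth.

```bash
cat > m.py <<'E'
from h import *
c=grab("top"); s=grab("scene"); P=c["pts"]; B=s["pts"].reshape(-1,3)
for n,(u,v),h in [("yellow",(468,222),48),("blue",(148,284),40),("red",(339,290),40),("green",(112,230),32),("white",(284,227),40),("cap",(248,280),45),("smallY",(515,220),35),("heatsink",(203,220),38),("relay",(380,220),20),("choke",(431,282),20)]:
    k=23; A=P[v-k:v+k,u-k:u+k].reshape(-1,3); m=(A[:,2]>.012)&(A[:,2]<.07)
    r0=rect(A[m][:,:2]); ctr=r0[0]/1000
    m2=(B[:,2]>.012)&(B[:,2]<.07)&(np.hypot(*(B[:,:2]-ctr).T)<.042)
    H=A[m][:,2].max(); hi=m&(A[:,2]>H-.006)
    print(n,"top",r0,"max",H.round(3),"hi",rect(A[hi][:,:2]),"| scene",m2.sum(),rect(B[m2][:,:2]) if m2.sum()>9 else None)
fr=c["frame"].max(2)
for n,(u,v) in dict(yellow=(180,140),red=(249,140),blue=(329,137),green=(400,143)).items():
    m=np.zeros((480,640),np.uint8); m[97:190,u-35:u+35]=(fr[97:190,u-35:u+35]<60)
    m=cv2.morphologyEx(m,cv2.MORPH_CLOSE,np.ones((3,3)))
    L=max(cv2.findContours(m,cv2.RETR_EXTERNAL,cv2.CHAIN_APPROX_NONE)[0],key=cv2.contourArea)[:,0]
    ctr,a,b,t=rect(on_plane(c,L,.016)[:,:2]); t=t-90 if t>0 else t+90
    X=np.array([np.cos(np.radians(t)),np.sin(np.radians(t))])
    print("tray",n,ctr,a,b,"ang",round(t,1),"empty ctr",(ctr-34.5*X).round(1))
    A=P[100:137,u-20:u+20].reshape(-1,3); hi=(A[:,2]>.03)&(A[:,2]<.07); H=A[hi][:,2].max()
    print("  twin hi",rect(A[hi&(A[:,2]>H-.006)][:,:2]),H.round(3))
E
python3 m.py
python3 - <<'E'
import cv2,numpy as np
f=cv2.imread("pics/top0.png");g=cv2.imread("pics/scene0.png")
cv2.imwrite("pics/crops2.png",np.hstack([cv2.resize(i[v-28:v+28,u-28:u+28],(260,260),interpolation=cv2.INTER_CUBIC) for i,u,v in[(f,175,118),(f,248,120),(g,178,220)]]))
E
```

```text
yellow top (array([ 537.2, -314.1], dtype=float32), 57.1, 47.3, 88.3) max 0.055 hi (array([ 537.1, -314.1], dtype=float32), 55.9, 28.6, 88.0) | scene 768 (array([ 537. , -314.4], dtype=float32), 63.2, 48.9, -88.4)
blue top (array([432.3, 249.8], dtype=float32), 48.4, 41.1, -69.8) max 0.049 hi (array([431.9, 249.5], dtype=float32), 46.5, 24.3, -70.4) | scene 528 (array([433.1, 250.4], dtype=float32), 51.5, 41.0, -70.3)
red top (array([422.1, -84.1], dtype=float32), 48.1, 40.2, -68.6) max 0.048 hi (array([422. , -83.7], dtype=float32), 47.3, 25.1, -68.1) | scene 441 (array([424.7, -83.3], dtype=float32), 48.4, 45.3, -37.5)
green top (array([528. , 315.9], dtype=float32), 38.9, 31.5, -70.1) max 0.04 hi (array([528. , 315.9], dtype=float32), 37.3, 24.2, -85.2) | scene 387 (array([529. , 315.3], dtype=float32), 40.3, 31.8, -65.7)
white top (array([531.2,  11.5], dtype=float32), 48.5, 39.7, -76.0) max 0.048 hi (array([531.4,  11.6], dtype=float32), 47.1, 24.6, -71.8) | scene 524 (array([531.6,  11.8], dtype=float32), 50.4, 39.6, -76.9)
cap top (array([439.6,  73.2], dtype=float32), 34.0, 3
[... 865 characters left out ...]
i (array([ 434. , -247.9], dtype=float32), 37.1, 36.8, -0.3) | scene 195 (array([ 434.4, -247. ], dtype=float32), 40.7, 38.7, 89.4)
tray yellow [690.1 198.8] 143.1 87.8 ang 6.1 empty ctr [655.8 195.1]
  twin hi (array([725. , 199.8], dtype=float32), 50.9, 27.2, 0.6) 0.06
tray red [689.7  74. ] 143.0 86.6 ang 0.1 empty ctr [655.2  73.9]
  twin hi (array([723.5,  73.6], dtype=float32), 47.7, 23.7, -0.2) 0.052
tray blue [694.3 -69.1] 142.7 87.4 ang -5.9 empty ctr [660.  -65.6]
  twin hi (array([726.5, -71.7], dtype=float32), 48.6, 29.1, -6.9) 0.051
tray green [ 684.1 -195.8] 141.8 88.0 ang -0.1 empty ctr [ 649.6 -195.7]
  twin hi (array([ 717. , -194.8], dtype=float32), 36.6, 23.0, -10.6) 0.043
```

View pics/crops2.png

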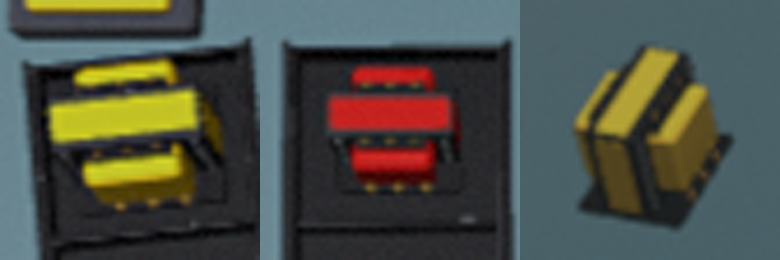

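The depth footprints fit the part sizes: 57×47, 48×41, 48×40 and 39×32 mm. Seen from above, the loose parts' lengths actually run along about world x, not y as stated. In the crops, the yellow and red twins in the trays have their length along y. So I'll grip along each measured long axis and turn about 90° to place.

```bash
python3 -c "from h import *; to(537,-314,120,88.3)"
```

```text
shift [ 376.8 -179.8  111. ] yaw(tool) -65.9 q6 -0.15
```

```bash
python3 -m crank '[[[377,-180,111],-66,0],[[377,-180,111],-66,0],[[377,-180,111],-66,0],[[377,-180,111],-66,0],[[377,-180,111],-66,0],[[377,-180,111],-66,0],[[377,-180,111],-66,0],[[377,-180,111],-66,0],[[377,-180,111],-66,0],[[377,-180,111],-66,0]]' 40; python3 -c "from h import *; to(537,-314,14,88.3)"
```

```text
time: 1.3
eef_pos: [0.5385, -0.31, 0.1185]
tcp_rot: [0.715, 0.699, 0.0, -0.002]
contact_force: [-0.0, -0.6, -0.7]
opening: 0.999
finger_force: 0.0
shift [ -4.3  -1.2 104.5] yaw(tool) 0.4 q6 -0.66
```

```bash
python3 -m crank '[[[0,0,40],0,0],[[0,0,50],0,0],[[0,0,50],0,0],[[0,0,50],0,0]]'
python3 - <<'E'
from h import *
to(537,-314,14,88.3)
c=grab("scene"); cv2.imwrite("pics/a1.png",cv2.resize(c["frame"][120:300,80:320],(720,540),interpolation=cv2.INTER_CUBIC))
E
```

```text
time: 1.7
eef_pos: [0.537, -0.315, 0.0711]
tcp_rot: [0.717, 0.697, -0.0, 0.0]
contact_force: [-0.1, -0.4, 1.5]
opening: 0.996
finger_force: 0.0
shift [ 1.  -0.1 57.1] yaw(tool) 0.0 q6 -0.66
```

View pics/a1.png

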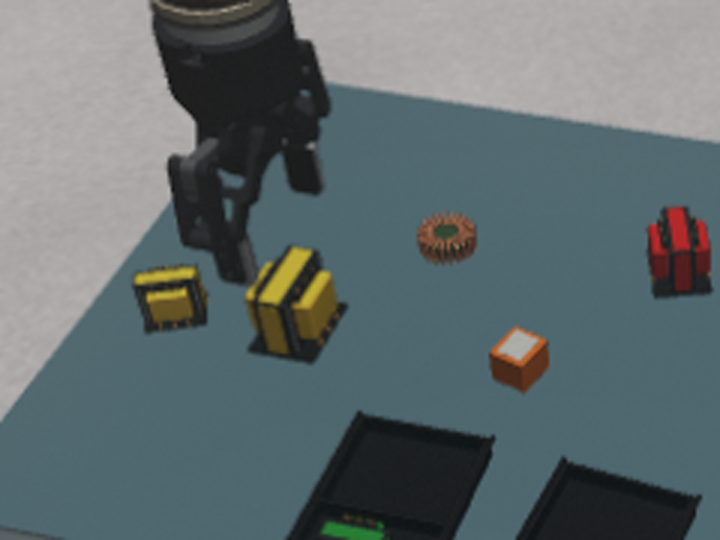

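The front finger tip is at (237,280) and the yellow part at (290,310). Finger alignment is unclear by eye, so I'll check it with depth.

Run:
```python
from h import *
for n in("scene","top"):
    c=grab(n); B=c["pts"].reshape(-1,3)
    for z0,z1 in((.065,.1),):
        m=(abs(B[:,0]-.537)<.08)&(abs(B[:,1]+.314)<.06)&(B[:,2]>z0)&(B[:,2]<z1); Q=B[m]
        for w in(Q[Q[:,0]>.537],Q[Q[:,0]<=.537]):
            if len(w)>5: print(n,len(w),w.min(0).round(3),w.max(0).round(3))
    if n=="scene":
        m=(B[:,2]>.012)&(B[:,2]<.056)&(np.hypot(B[:,0]-.537,B[:,1]+.314)<.04); print(rect(B[m][:,:2]))
```

```text
scene 57 [ 0.579 -0.324  0.083] [ 0.595 -0.305  0.1  ]
scene 74 [ 0.488 -0.325  0.084] [ 0.498 -0.3    0.1  ]
(array([ 537.3, -313.6], dtype=float32), 62.4, 48.2, 89.4)
top 13 [ 0.581 -0.312  0.084] [ 0.593 -0.304  0.099]
```

The fingers are centred on the part to within 1 mm. Now I'll descend and close.

```bash
python3 -m crank '[[[1,0,20],0,0],[[1,0,40],0,0],[[1,0,50],0,0],[[1,0,57],0,0],[[1,0,57],0,0],[[1,0,57],0,100],[[1,0,57],0,150],[[1,0,57],0,150],[[1,0,57],0,150],[[1,0,57],0,150]]' 45;  python3 -m crank '[[[0,0,0],0,150],[[0,0,0],0,150],[[0,0,0],0,150],[[0,0,-5],0,150],[[0,0,-10],0,150],[[0,0,-15],0,150],[[0,0,-20],0,150]]' 45; python3 -c "from h import *; to(655.8,195.1,120,6.1)"
```

```text
time: 2.85
eef_pos: [0.5381, -0.3138, 0.0147]
tcp_rot: [0.717, 0.697, 0.0, 0.001]
contact_force: [0.4, -0.5, 5.4]
opening: 0.662
finger_force: 50.4
time: 3.55
eef_pos: [0.5366, -0.3126, 0.033]
tcp_rot: [0.717, 0.697, -0.0, -0.001]
contact_force: [-0.2, 0.3, -2.5]
opening: 0.657
finger_force: 49.7
shift [510.9 104.8 -86.7] yaw(tool) 82.3 q6 -0.66
```

```bash
python3 -m crank '[[[0,0,-40],0,150],[[0,0,-77],0,150],[[50,10,-77],8,150],[[100,20,-77],16,150],[[145,30,-77],24,150],[[190,39,-77],32,150],[[235,48,-77],40,150],[[280,57,-77],48,150],[[325,67,-77],56,150],[[370,76,-77],64,150]]'; python3 -c "from h import *; to(655.8,195.1,120,6.1)"; python3 -m crank '[[[35,7,0],4,150],[[70,14,0],9,150],[[105,21,0],14,150],[[141,29,0],18,150],[[141,29,0],18,150],[[141,29,0],18,150],[[141,29,0],18,150],[[141,29,0],18,150]]'; python3 -c "from h import *; to(655.8,195.1,18,6.1)"
```

```text
time: 4.55
eef_pos: [0.6235, 0.0566, 0.1104]
tcp_rot: [0.978, 0.208, 0.0, 0.0]
contact_force: [-0.1, -0.4, -2.6]
opening: 0.663
finger_force: 49.9
shift [  85.9 -113.3   -9.6] yaw(tool) 18.0 q6 1.08
time: 5.35
eef_pos: [0.7629, 0.0862, 0.1106]
tcp_rot: [0.998, 0.056, -0.0, -0.0]
contact_force: [-0.3, -0.2, -2.7]
opening: 0.663
finger_force: 49.9
shift [ -94.3 -120.1   92.6] yaw(tool) 0.3 q6 1.44
```

I typed the second call in the old axes, but they rotate with each call. No harm done, so I'll correct it at height.

```bash
python3 -m crank '[[[-25,-32,0],0,150],[[-50,-64,0],0,150],[[-75,-96,0],0,150],[[-94,-120,0],0,150],[[-94,-120,0],0,150],[[-94,-120,0],0,150],[[-94,-120,40],0,150],[[-94,-120,55],0,150],[[-94,-120,55],0,150]]'; python3 -c "
from h import *; to(655.8,195.1,19,6.1)
c=grab('scene'); cv2.imwrite('pics/a2.png',cv2.resize(c['frame'][200:420,340:560],(600,600),interpolation=cv2.INTER_CUBIC))"
```

```text
time: 6.25
eef_pos: [0.6545, 0.1937, 0.0511]
tcp_rot: [0.998, 0.055, -0.004, 0.0]
contact_force: [-0.0, -0.7, -2.7]
opening: 0.657
finger_force: 49.7
shift [ 1.7 -1.2 32. ] yaw(tool) 0.2 q6 1.6
```

View pics/a2.png

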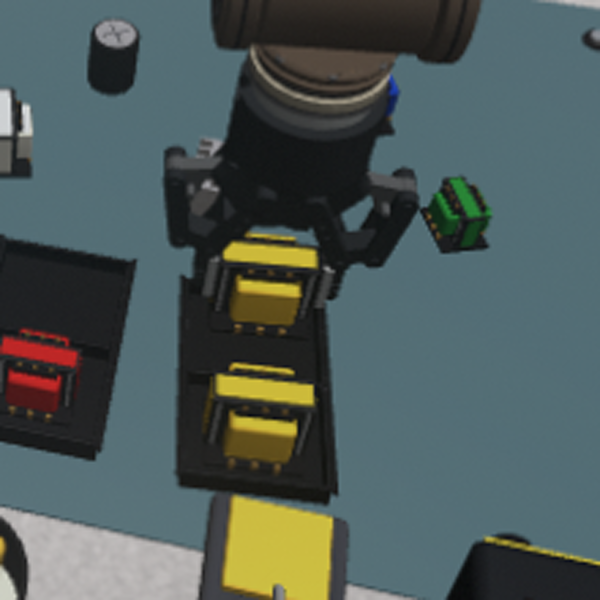

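The yellow part hangs centred above the empty compartment at (270,285), aligned with its twin at (265,420). Now a gentle descent.

```bash
python3 -m crank '[[[2,-1,12],0,150],[[2,-1,22],0,150],[[2,-1,27],0,150],[[2,-1,29],0,150],[[2,-1,29],0,150],[[2,-1,29],0,150]]'; python3 -m crank '[[[0,0,1],0,150],[[0,0,2],0,150],[[0,0,2],0,150]]'
```

```text
time: 6.9
eef_pos: [0.6594, 0.1966, 0.0268]
tcp_rot: [0.998, 0.056, 0.0, -0.0]
contact_force: [0.6, 0.5, -2.2]
opening: 0.661
finger_force: 49.9
time: 7.2
eef_pos: [0.659, 0.1965, 0.0244]
tcp_rot: [0.998, 0.056, 0.0, -0.0]
contact_force: [-0.5, 0.6, -3.1]
opening: 0.656
finger_force: 49.9
```

```bash
python3 -m crank '[[[-2,0,1],0,150],[[-2,0,2],0,150],[[-2,0,3],0,150],[[-2,0,4],0,150],[[-2,0,4],0,150],[[-2,0,4],0,150]]'; python3 -m crank '[[[0,0,0.5],0,150],[[0,0,1],0,150],[[0,0,1],0,150],[[0,0,1],0,150]]'
```

```text
time: 7.8
eef_pos: [0.6571, 0.1963, 0.0203]
tcp_rot: [0.998, 0.056, -0.0, -0.0]
contact_force: [0.8, -0.6, -3.5]
opening: 0.66
finger_force: 49.9
time: 8.2
eef_pos: [0.657, 0.1963, 0.0193]
tcp_rot: [0.998, 0.056, -0.0, -0.0]
contact_force: [0.2, -0.5, -2.3]
opening: 0.664
finger_force: 49.9
```

```bash
python3 -m crank '[[[0,0,0.5],0,150],[[0,0,0.5],0,150],[[0,0,0.5],0,150]]';python3 -m crank '[[[0,0,0.5],0,150],[[0,0,0.5],0,150],[[0,0,0.5],0,150]]'
```

```text
time: 8.5
eef_pos: [0.657, 0.1962, 0.0188]
tcp_rot: [0.998, 0.056, -0.0, 0.0]
contact_force: [-0.3, 0.3, -3.4]
opening: 0.664
finger_force: 49.9
time: 8.8
eef_pos: [0.6572, 0.1963, 0.0188]
tcp_rot: [0.998, 0.056, 0.0, 0.0]
contact_force: [-2.0, 0.2, 0.1]
opening: 0.658
finger_force: 50.2
```

Contact (weight is off). Release and retreat, then go towards blue.

```bash
python3 -m crank '[[[0,0,0],0,80],[[0,0,0],0,60],[[0,0,0],0,30],[[0,0,0],0,0],[[0,0,0],0,0],[[0,0,-10],0,0],[[0,0,-30],0,0],[[0,0,-60],0,0],[[0,0,-100],0,0],[[0,0,-100],0,0]]' 40; python3 -c "from h import *; to(432.3,249.8,75,-70)"
```

```text
time: 9.8
eef_pos: [0.6616, 0.197, 0.1272]
tcp_rot: [0.998, 0.056, 0.007, -0.001]
contact_force: [0.8, 0.1, 1.3]
opening: 1.0
finger_force: 0.0
shift [-222.7  -78.    49.1] yaw(tool) 76.4 q6 1.6
```

The last joint would pass its range at +76°, so I'll use −104°.

```bash
python3 -m crank '[[[-45,-16,10],-8,0],[[-90,-32,10],-16,0],[[-135,-47,10],-24,0],[[-180,-63,10],-32,0],[[-223,-78,10],-40,0],[[-223,-78,10],-48,0],[[-223,-78,10],-56,0],[[-223,-78,10],-64,0],[[-223,-78,10],-72,0],[[-223,-78,10],-80,0]]'; python3 -m crank '[[[0,0,0],-8,0],[[0,0,0],-16,0],[[0,0,0],-24,0],[[0,0,0],-24,0],[[0,0,0],-24,0],[[0,0,0],-24,0]]'; python3 -c "from h import *; to(432.3,249.8,70,-70)"
```

```text
time: 10.8
eef_pos: [0.4268, 0.249, 0.1088]
tcp_rot: [0.727, 0.687, 0.0, 0.0]
contact_force: [0.7, 0.3, 0.6]
opening: 0.998
finger_force: 0.0
time: 11.4
eef_pos: [0.4268, 0.249, 0.1085]
tcp_rot: [0.572, 0.821, 0.0, 0.0]
contact_force: [-0.2, 0.3, 0.6]
opening: 0.997
finger_force: 0.0
shift [-1.1  5.5 38.5] yaw(tool) 0.3 q6 -0.03
```

```bash
python3 -m crank '[[[-1,5.5,40],0,0],[[-1,5.5,50],0,0],[[-1,5.5,50],0,0],[[-1,5.5,50],0,0]]'
python3 - <<'E'
from h import *
to(432.3,249.8,12,-70)
c=grab("scene"); B=c["pts"].reshape(-1,3); m=(B[:,2]>.06)&(B[:,2]<.09)&(np.hypot(B[:,0]-.432,B[:,1]-.25)<.08)
print(rect(B[m][:,:2]), m.sum())
m=(B[:,2]>.012)&(B[:,2]<.05)&(np.hypot(B[:,0]-.432,B[:,1]-.25)<.035)
print(rect(B[m][:,:2]), m.sum())
E
```

```text
time: 11.8
eef_pos: [0.4324, 0.25, 0.0588]
tcp_rot: [0.571, 0.821, 0.0, -0.0]
contact_force: [0.4, 0.8, 0.7]
opening: 0.998
finger_force: 0.0
shift [-0.2 -0.2 46.8] yaw(tool) 0.4 q6 -0.03
(array([437.3, 250.7], dtype=float32), 106.8, 22.0, -71.7) 161
(array([433.8, 250. ], dtype=float32), 51.1, 39.2, -68.0) 504
```

```bash
python3 -m crank '[[[0,0,20],0,0],[[0,0,35],0,0],[[0,0,47],0,0],[[0,0,47],0,0],[[0,0,47],0,0],[[0,0,47],0,100],[[0,0,47],0,160],[[0,0,47],0,160],[[0,0,47],0,160],[[0,0,47],0,160]]' 40;  python3 -m crank '[[[0,0,0],0,160],[[0,0,0],0,160],[[0,0,0],0,160],[[0,0,-5],0,160],[[0,0,-10],0,160],[[0,0,-30],0,160],[[0,0,-70],0,160],[[0,0,-90],0,160],[[0,0,-90],0,160]]'; python3 -c "from h import *; to(660,-65.6,103,-5.9)"
```

```text
time: 12.85
eef_pos: [0.4329, 0.2502, 0.0122]
tcp_rot: [0.571, 0.821, 0.001, 0.0]
contact_force: [-0.6, 0.0, 4.7]
opening: 0.556
finger_force: 43.1
time: 13.75
eef_pos: [0.4344, 0.2507, 0.1046]
tcp_rot: [0.571, 0.821, 0.003, 0.002]
contact_force: [0.6, 0.3, -1.2]
opening: 0.556
finger_force: 42.6
shift [-375.1  101.2    2.4] yaw(tool) -63.7 q6 -0.04
```

```bash
python3 -m crank '[[[-40,11,0],-7,160],[[-80,22,0],-14,160],[[-120,33,0],-21,160],[[-160,44,0],-28,160],[[-200,54,0],-35,160],[[-240,65,0],-42,160],[[-280,76,0],-49,160],[[-320,87,0],-56,160],[[-360,97,0],-62,160],[[-375,101,0],-64,160]]'; python3 -m crank '[[[0,0,0],0,160],[[0,0,0],0,160],[[0,0,0],0,160]]'; python3 -c "from h import *; to(660,-65.6,16.5,-5.9)"
```

```text
time: 14.75
eef_pos: [0.6581, -0.0697, 0.0987]
tcp_rot: [0.049, 0.999, -0.0, -0.001]
contact_force: [0.2, 1.1, -3.2]
opening: 0.555
finger_force: 42.4
time: 15.05
eef_pos: [0.6561, -0.0651, 0.0997]
tcp_rot: [0.049, 0.999, 0.0, -0.002]
contact_force: [0.2, -0.7, -1.6]
opening: 0.553
finger_force: 42.4
shift [-4.2 -0.2 83.2] yaw(tool) 0.3 q6 -1.73
```

```bash
python3 -m crank '[[[-4,0,30],0,160],[[-4,0,55],0,160],[[-4,0,70],0,160],[[-4,0,78],0,160],[[-4,0,79],0,160],[[-4,0,79],0,160],[[-4,0,79],0,160],[[-4,0,79],0,160]]'; python3 -c "
from h import *; to(660,-65.6,16.5,-5.9)
c=grab('scene'); cv2.imwrite('pics/a3.png',cv2.resize(c['frame'][190:390,180:440],(780,600),interpolation=cv2.INTER_CUBIC))"
```

```text
time: 15.85
eef_pos: [0.6625, -0.067, 0.0238]
tcp_rot: [0.049, 0.999, -0.0, 0.001]
contact_force: [-0.4, 0.4, -1.8]
opening: 0.553
finger_force: 42.4
shift [2.7 1.1 7.3] yaw(tool) 0.3 q6 -1.73
```

View pics/a3.png

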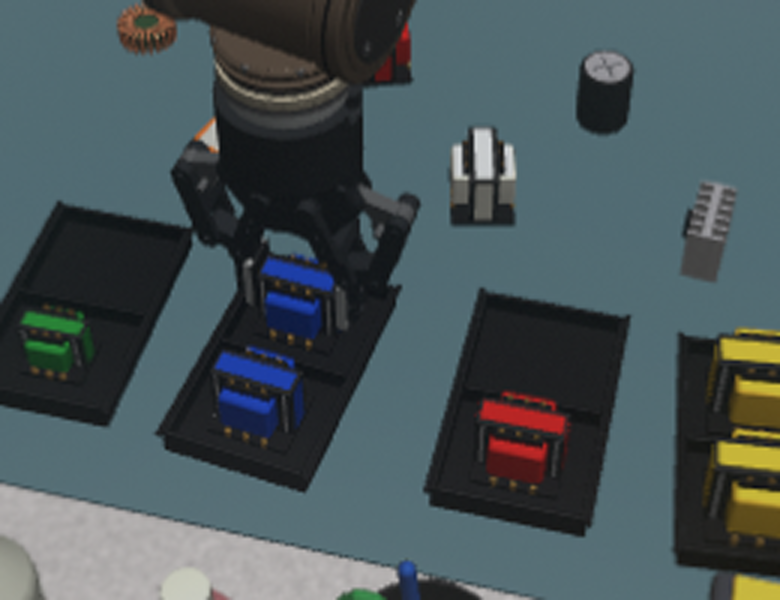

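The blue part sits centred over its compartment at (300,300), and the yellow one is already standing in its tray. Lowering.

```bash
python3 -m crank '[[[2,1,2],0,160],[[2,1,4],0,160],[[2,1,5],0,160],[[2,1,6],0,160],[[2,1,6],0,160],[[2,1,6],0,160]]'; python3 -m crank '[[[0,0,0.5],0,160],[[0,0,1],0,160],[[0,0,1],0,160],[[0,0,1],0,160]]'
```

```text
time: 16.5
eef_pos: [0.6597, -0.0656, 0.0163]
tcp_rot: [0.049, 0.999, -0.0, 0.0]
contact_force: [-0.3, -0.4, -1.8]
opening: 0.551
finger_force: 42.4
time: 16.9
eef_pos: [0.66, -0.0656, 0.0162]
tcp_rot: [0.049, 0.999, -0.0, 0.0]
contact_force: [-3.3, 0.5, 5.6]
opening: 0.556
finger_force: 43.3
```

Contact. Release, retreat, and head to red.

```bash
python3 -m crank '[[[0,0,0],0,100],[[0,0,0],0,80],[[0,0,0],0,40],[[0,0,0],0,0],[[0,0,0],0,0],[[0,0,-10],0,0],[[0,0,-30],0,0],[[0,0,-60],0,0],[[0,0,-90],0,0],[[0,0,-90],0,0]]' 40; python3 -c "from h import *; to(422.1,-84.1,70,-68.4)"
```

```text
time: 17.9
eef_pos: [0.6635, -0.0664, 0.1123]
tcp_rot: [0.049, 0.999, -0.001, 0.006]
contact_force: [0.3, -1.1, 1.0]
opening: 0.998
finger_force: 0.0
shift [239.  -41.1  39.6] yaw(tool) 62.8 q6 -1.72
```

```bash
python3 -m crank '[[[40,-7,5],8,0],[[80,-14,5],16,0],[[120,-21,5],24,0],[[160,-28,5],32,0],[[200,-34,5],40,0],[[239,-41,5],48,0],[[239,-41,5],56,0],[[239,-41,15],63,0],[[239,-41,30],63,0],[[239,-41,30],63,0]]'; python3 -m crank '[[[0,0,0],0,0],[[0,0,0],0,0]]';python3 - <<'E'
from h import *
to(422.1,-84.1,12,-68.4)
E
```

```text
time: 18.9
eef_pos: [0.4161, -0.0823, 0.0736]
tcp_rot: [0.564, 0.826, -0.0, -0.002]
contact_force: [0.0, -0.4, -0.4]
opening: 0.999
finger_force: 0.0
time: 19.1
eef_pos: [0.4182, -0.0832, 0.0759]
tcp_rot: [0.563, 0.826, 0.0, 0.0]
contact_force: [0.2, 0.0, -0.4]
opening: 1.004
finger_force: 0.0
shift [-2.2  3.2 63.9] yaw(tool) -0.2 q6 -0.81
```

```bash
python3 -m crank '[[[-2,3,10],0,0],[[-2,3,20],0,0],[[-2,3,20],0,0],[[-2,3,20],0,0]]'
python3 - <<'E'
from h import *
to(422.1,-84.1,12,-68.4)
c=grab("scene"); B=c["pts"].reshape(-1,3); p=np.array([.422,-.084]);m=(B[:,2]>.06)&(B[:,2]<.09)&(np.hypot(*(B[:,:2]-p).T)<.08)
print(rect(B[m][:,:2]), m.sum())
m=(B[:,2]>.012)&(B[:,2]<.05)&(np.hypot(*(B[:,:2]-p).T)<.035)
print(rect(B[m][:,:2]), m.sum())
E
```

```text
time: 19.5
eef_pos: [0.4209, -0.0835, 0.0546]
tcp_rot: [0.564, 0.826, -0.0, -0.001]
contact_force: [0.6, -0.4, 0.3]
opening: 1.002
finger_force: 0.0
shift [-1.   1.  42.6] yaw(tool) -0.2 q6 -0.81
(array([428.3, -87.4], dtype=float32), 108.9, 20.7, -60.2) 89
(array([426.9, -84.8], dtype=float32), 47.1, 40.0, -13.2) 301
```

```bash
python3 -m crank '[[[-1,1,20],0,0],[[-1,1,35],0,0],[[-1,1,43],0,0],[[-1,1,43],0,0],[[-1,1,43],0,0],[[-1,1,43],0,100],[[-1,1,43],0,160],[[-1,1,43],0,160],[[-1,1,43],0,160],[[-1,1,43],0,160]]' 40;  python3 -m crank '[[[0,0,0],0,160],[[0,0,0],0,160],[[0,0,0],0,160],[[0,0,-5],0,160],[[0,0,-10],0,160],[[0,0,-30],0,160],[[0,0,-60],0,160],[[0,0,-80],0,160],[[0,0,-80],0,160]]'; python3 -c "from h import *; to(655.2,73.9,100,0)"
```

```text
time: 20.55
eef_pos: [0.4233, -0.0847, 0.0131]
tcp_rot: [0.564, 0.826, 0.0, 0.001]
contact_force: [-1.2, 0.3, 6.1]
opening: 0.557
finger_force: 42.8
time: 21.45
eef_pos: [0.4246, -0.0852, 0.0951]
tcp_rot: [0.564, 0.826, 0.001, 0.003]
contact_force: [0.3, -0.5, -2.0]
opening: 0.554
finger_force: 42.3
shift [ 64.  272.8  -3.9] yaw(tool) -68.6 q6 -0.81
```

```bash
python3 -m crank '[[[9,39,-2],-8,160],[[18,78,-4],-16,160],[[27,117,-4],-24,160],[[36,156,-4],-32,160],[[45,195,-4],-40,160],[[55,234,-4],-48,160],[[64,273,-4],-56,160],[[64,273,-4],-64,160],[[64,273,-4],-69,160],[[64,273,-4],-69,160]]'; python3 -m crank '[[[0,0,0],0,160],[[0,0,0],0,160]]'; python3 -c "from h import *; to(655.2,73.9,17,0)"
```

```text
time: 22.45
eef_pos: [0.6522, 0.0752, 0.0934]
tcp_rot: [-0.004, 1.0, 0.0, -0.002]
contact_force: [0.4, -0.3, -1.4]
opening: 0.549
finger_force: 42.5
time: 22.65
eef_pos: [0.6528, 0.0746, 0.0954]
tcp_rot: [-0.003, 1.0, 0.0, -0.001]
contact_force: [-0.2, 0.1, -1.4]
opening: 0.554
finger_force: 42.5
shift [-2.5 -0.8 78.4] yaw(tool) 0.3 q6 -1.62
```

```bash
python3 -m crank '[[[-2,-1,30],0,160],[[-2,-1,55],0,160],[[-2,-1,68],0,160],[[-2,-1,74],0,160],[[-2,-1,74],0,160],[[-2,-1,74],0,160],[[-2,-1,74],0,160],[[-2,-1,74],0,160]]'; python3 -m crank '[[[0,0,1],0,160],[[0,0,2],0,160],[[0,0,2],0,160],[[0,0,2],0,160]]'; python3 -c "from h import *; to(655.2,73.9,17,0)"
```

```text
time: 23.45
eef_pos: [0.6564, 0.0738, 0.0237]
tcp_rot: [-0.003, 1.0, -0.0, 0.001]
contact_force: [-0.3, 0.5, -1.4]
opening: 0.554
finger_force: 42.4
time: 23.85
eef_pos: [0.6554, 0.0738, 0.0202]
tcp_rot: [-0.003, 1.0, -0.0, -0.0]
contact_force: [-0.1, -0.5, -2.1]
opening: 0.555
finger_force: 42.4
shift [0.2 0.1 3.2] yaw(tool) 0.4 q6 -1.62
```

```bash
python3 -m crank '[[[0,0,1],0,160],[[0,0,2],0,160],[[0,0,2.5],0,160],[[0,0,2.5],0,160],[[0,0,2.5],0,160]]'; python3 -m crank '[[[0,0,0.5],0,160],[[0,0,1],0,160],[[0,0,1],0,160],[[0,0,1],0,160]]'
```

```text
time: 24.35
eef_pos: [0.6555, 0.0738, 0.0178]
tcp_rot: [-0.003, 1.0, 0.0, -0.0]
contact_force: [-0.2, -0.7, -2.2]
opening: 0.556
finger_force: 42.4
time: 24.75
eef_pos: [0.6556, 0.0738, 0.0172]
tcp_rot: [-0.003, 1.0, -0.0, 0.0]
contact_force: [-0.1, -0.5, -0.2]
opening: 0.559
finger_force: 42.6
```

```bash
python3 -m crank '[[[0,0,0.3],0,160],[[0,0,0.3],0,100],[[0,0,0.3],0,70],[[0,0,0.3],0,30],[[0,0,0.3],0,0],[[0,0,0],0,0],[[0,0,-10],0,0],[[0,0,-30],0,0],[[0,0,-60],0,0],[[0,0,-90],0,0]]' 40; python3 -c "from h import *; to(528,315.9,70,-70)"
```

```text
time: 25.75
eef_pos: [0.6552, 0.0739, 0.1081]
tcp_rot: [-0.003, 1.0, 0.0, -0.0]
contact_force: [0.3, -0.5, -0.0]
opening: 1.0
finger_force: 0.0
shift [125.6 242.9  38.2] yaw(tool) 70.4 q6 -1.62
```

```bash
python3 -m crank '[[[18,35,2],8,0],[[36,70,5],16,0],[[54,105,5],24,0],[[72,140,5],32,0],[[90,175,5],40,0],[[108,210,5],48,0],[[126,243,5],56,0],[[126,243,5],64,0],[[126,243,20],70,0],[[126,243,40],70,0]]'; python3 -m crank '[[[0,0,0],0,0],[[0,0,0],0,0]]';python3 - <<'E'
from h import *
to(528,315.9,11,-69.5)
c=grab("scene"); B=c["pts"].reshape(-1,3); p=np.array([.528,.316]);m=(B[:,2]>.075)&(B[:,2]<.1)&(np.hypot(*(B[:,:2]-p).T)<.08)
print(rect(B[m][:,:2]), m.sum())
m=(B[:,2]>.012)&(B[:,2]<.05)&(np.hypot(*(B[:,:2]-p).T)<.035)
print(rect(B[m][:,:2]), m.sum())
E
```

```text
time: 26.75
eef_pos: [0.529, 0.3172, 0.069]
tcp_rot: [0.571, 0.821, 0.002, 0.001]
contact_force: [-0.0, 0.5, -0.8]
opening: 1.001
finger_force: 0.0
time: 26.95
eef_pos: [0.5278, 0.3159, 0.0672]
tcp_rot: [0.571, 0.821, -0.0, -0.0]
contact_force: [0.1, 0.2, -0.2]
opening: 1.003
finger_force: 0.0
shift [-0.1  0.2 56.2] yaw(tool) -0.1 q6 0.02
(array([530.3, 315.3], dtype=float32), 111.6, 23.0, -71.4) 205
(array([530.4, 314.9], dtype=float32), 36.8, 35.0, -23.7) 381
```

```bash
python3 -m crank '[[[0,0,20],0,0],[[0,0,40],0,0],[[0,0,56],0,0],[[0,0,56],0,0],[[0,0,56],0,0],[[0,0,56],0,100],[[0,0,56],0,190],[[0,0,56],0,190],[[0,0,56],0,190],[[0,0,56],0,190]]' 30;  python3 -m crank '[[[0,0,0],0,190],[[0,0,0],0,190],[[0,0,0],0,190],[[0,0,-5],0,190],[[0,0,-10],0,190],[[0,0,-30],0,190],[[0,0,-60],0,190],[[0,0,-85],0,190],[[0,0,-85],0,190]]'; python3 -c "from h import *; to(649.6,-195.7,98,0)"
```

```text
time: 28.0
eef_pos: [0.5285, 0.3163, 0.0118]
tcp_rot: [0.571, 0.821, 0.001, 0.0]
contact_force: [0.6, 0.3, 3.1]
opening: 0.438
finger_force: 31.3
time: 28.9
eef_pos: [0.5302, 0.317, 0.0999]
tcp_rot: [0.571, 0.821, 0.003, 0.002]
contact_force: [1.0, -0.3, -0.2]
opening: 0.433
finger_force: 31.0
shift [-522.1  -66.8    1.3] yaw(tool) -69.6 q6 0.02
```

```bash
python3 -m crank '[[[-42,-5,0],-6,190],[[-84,-11,0],-12,190],[[-126,-16,0],-18,190],[[-168,-21,0],-24,190],[[-210,-27,0],-30,190],[[-252,-32,0],-36,190],[[-294,-38,0],-42,190],[[-336,-43,0],-48,190],[[-378,-48,0],-54,190],[[-420,-54,0],-60,190]]'; python3 -m crank '[[[0,0,0],0,190],[[0,0,0],0,190]]'; python3 -c "from h import *; to(649.6,-195.7,98,0)"
```

```text
time: 29.9
eef_pos: [0.6224, -0.0979, 0.0934]
tcp_rot: [0.082, 0.997, 0.0, -0.002]
contact_force: [0.5, -0.0, -0.5]
opening: 0.437
finger_force: 30.9
time: 30.1
eef_pos: [0.6224, -0.0971, 0.0937]
tcp_rot: [0.085, 0.996, 0.001, -0.002]
contact_force: [0.2, 0.0, -1.3]
opening: 0.437
finger_force: 31.0
shift [-43.6 -92.5  -4.5] yaw(tool) -9.8 q6 -1.72
```

```bash
python3 -m crank '[[[-15,-31,-4],-5,190],[[-30,-62,-4],-10,190],[[-44,-92,-4],-10,190],[[-44,-92,-4],-10,190],[[-44,-92,-4],-10,190],[[-44,-92,-4],-10,190],[[-44,-92,-4],-10,190]]'; python3 -c "from h import *; to(649.6,-195.7,16,0)"
```

```text
time: 30.8
eef_pos: [0.6511, -0.1926, 0.0993]
tcp_rot: [-0.004, 1.0, 0.0, -0.001]
contact_force: [-0.4, 0.2, -0.4]
opening: 0.436
finger_force: 30.9
shift [ 1.4 -3.1 83.3] yaw(tool) 0.5 q6 -2.02
```

```bash
python3 -m crank '[[[1,-3,30],0,190],[[1,-3,55],0,190],[[1,-3,68],0,190],[[1,-3,77],0,190],[[1,-3,77],0,190],[[1,-3,77],0,190],[[1,-3,77],0,190],[[1,-3,77],0,190]]'; python3 -m crank '[[[0,0,0],0,190],[[0,0,0],0,190],[[0,0,0],0,190]]'; python3 -c "
from h import *; to(649.6,-195.7,16,0)
c=grab('scene'); cv2.imwrite('pics/a4.png',cv2.resize(c['frame'][190:390,130:390],(780,600),interpolation=cv2.INTER_CUBIC))"
```

```text
time: 31.6
eef_pos: [0.6515, -0.198, 0.0243]
tcp_rot: [-0.003, 1.0, -0.001, 0.001]
contact_force: [0.6, 0.4, -0.6]
opening: 0.439
finger_force: 30.9
time: 31.9
eef_pos: [0.6507, -0.1977, 0.023]
tcp_rot: [-0.003, 1.0, -0.0, 0.0]
contact_force: [-0.1, 0.1, -1.4]
opening: 0.438
finger_force: 30.9
shift [1.1 2.  7. ] yaw(tool) 0.4 q6 -2.02
```

View pics/a4.png

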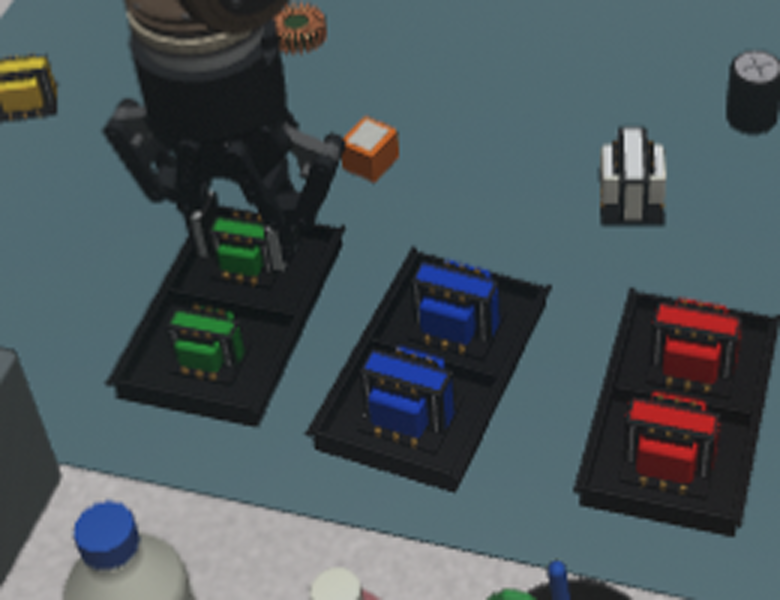

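Blue and red stand in their trays, and green hovers over its compartment at (240,250). Lowering it with a small centring shift.

```bash
python3 -m crank '[[[1,2,2],0,190],[[1,2,4],0,190],[[1,2,5],0,190],[[1,2,6],0,190],[[1,2,6],0,190],[[1,2,6],0,190]]'; python3 -m crank '[[[0,0,0.5],0,190],[[0,0,1],0,190],[[0,0,1],0,190],[[0,0,1],0,190]]'
```

```text
time: 32.55
eef_pos: [0.6496, -0.1956, 0.0168]
tcp_rot: [-0.003, 1.0, 0.0, -0.0]
contact_force: [-0.6, 0.5, -1.0]
opening: 0.438
finger_force: 30.9
time: 32.95
eef_pos: [0.6496, -0.1956, 0.0158]
tcp_rot: [-0.003, 1.0, 0.0, -0.0]
contact_force: [0.1, -0.1, -1.4]
opening: 0.437
finger_force: 31.0
```

```bash
python3 -m crank '[[[0,0,0.5],0,190],[[0,0,0.5],0,190],[[0,0,0.5],0,190]]'; python3 -m crank '[[[0,0,0.3],0,190],[[0,0,0.3],0,190],[[0,0,0.3],0,190]]'
```

```text
time: 33.25
eef_pos: [0.6497, -0.1957, 0.0158]
tcp_rot: [-0.003, 1.0, -0.0, 0.0]
contact_force: [-1.4, 0.7, 2.6]
opening: 0.436
finger_force: 31.3
time: 33.55
eef_pos: [0.6497, -0.1956, 0.0158]
tcp_rot: [-0.003, 1.0, -0.0, -0.0]
contact_force: [-2.0, 1.9, 5.3]
opening: 0.438
finger_force: 31.6
```

```bash
python3 -m crank '[[[0,0,0],0,130],[[0,0,0],0,110],[[0,0,0],0,80],[[0,0,0],0,40],[[0,0,0],0,0],[[0,0,0],0,0],[[0,0,-10],0,0],[[0,0,-30],0,0],[[0,0,-70],0,0],[[0,0,-110],0,0]]'; python3 -m crank '[[[30,0,-20],0,0],[[70,0,-40],0,0],[[110,0,-60],0,0],[[140,0,-60],0,0],[[140,0,-60],0,0],[[140,0,-60],0,0]]'
python3 - <<'E'
from h import *
for n in("top","scene"):
    c=grab(n); cv2.imwrite(f"pics/{n}9.png",c["frame"])
E
```

```text
time: 34.55
eef_pos: [0.649, -0.1954, 0.126]
tcp_rot: [-0.003, 1.0, 0.0, -0.001]
contact_force: [0.1, -0.2, 0.2]
opening: 1.005
finger_force: 0.0
time: 35.15
eef_pos: [0.5097, -0.1967, 0.186]
tcp_rot: [-0.003, 1.0, -0.0, 0.001]
contact_force: [-0.0, 0.9, 0.3]
opening: 1.003
finger_force: 0.0
```

View pics/scene9.png

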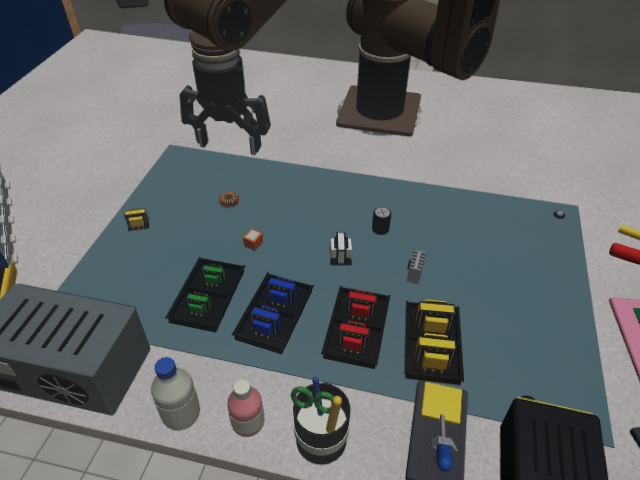

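View pics/top9.png

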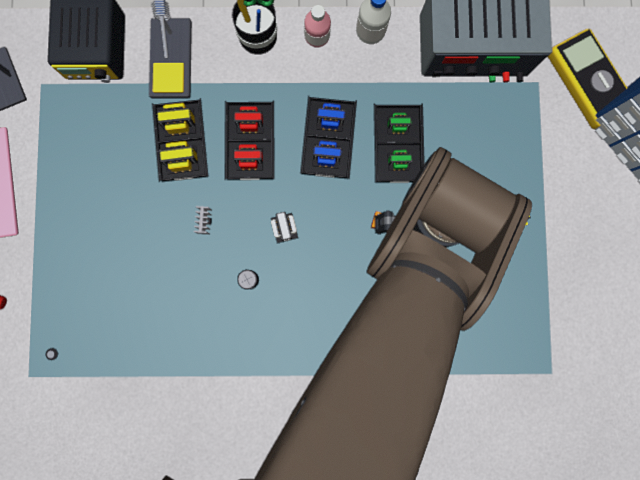

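All four stand upright next to their twins: yellow (180,156), red (249,157), blue (327,154) and green (400,159) in the top view. White (284,227) and the capacitor (248,280) haven't moved, and the arm is clear.

```bash
python3 -c "
from plant import ctrl; print(ctrl.sign_off())"
```

```text
the job is handed in; nothing more can be done
None
```

All four transformers stand upright beside their twins, the white transformer and the capacitor were left where they stood, and the job was handed in at about 35 s of the allowed 104 s.

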